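# Uncover the lower sample cups

## Robot

A 7-joint arm with a two-finger parallel gripper is mounted at the origin on the work surface; the furniture and walls round the work are solid. World frame = base frame: x ahead of the robot, y to its left, z up, the work surface at z = 0. Lengths are in mm, angles in degrees, forces in N, time in s.
With the tool pointing down it reaches from about 350 to 900 mm from the base axis. Payload 8.1 kg.
Tool frame: the origin (TCP) lies midway between the tips of the shut fingers; the grasp point (between the pads) lies 19 mm behind it; z points along the fingers, y is the line along which they close (so a half turn about z gives the same grasp; the last joint's range is limited). The gripper opens to 85 mm and grips with 20 to 120 N. Pads are 22 mm wide; open, the fingers measure 114 mm over their backs; the gripper's body (76 mm by 85 mm) begins 54 mm behind the grasp point. The pads swing forward as they close: fully open they stand 13 mm farther back than shut.
Start: joints at [-78.759, 24.895, 1.432, 90.138, -0.665, 64.973, -4.303], TCP at [184.011, 597.312, 231.323] pointing down, gripper open.
Joint ranges: [-149.89, 149.89], [-25.12, 119.58], [-72.63, 75.52], [4.76, 147.25], [-75.54, 255.54], [6.69, 114.76], [-157.13, 157.13]. Speed limits (degrees/s): [127.2, 127.2, 172.46, 172.46, 180, 180, 180].

## Interface

Orientations are given as a 3x3 rotation matrix whose columns are the frame's x, y, z axes.
In Python, from workcell import status, optics, order gives the robot as it stands.
- The arm moves only by the tool move_arm, never from a script. Its argument "plan" is a list of rows, each a list of 7 numbers: the turn, a rotation vector about the tool's x, y, z in rad, then the shift along the tool's x, y, z in mm, then the finger opening in mm, from 0 to 85.4. A call has 1 to 5 rows; each row is the pose to reach, as a shift and turn from the pose commanded when the call began, along the tool's axes at that moment; what a row does not reach only later rows make up. A row lasts 1/8 s, in which the tool goes at most 62.5 mm and 10.7 degrees, less where a joint would pass 70% of its speed; a pose out of reach is approached as far as the arm can. A call with a gripper value outside its range is refused whole. The fingers move at their own pace and stop on an object; the grip force is fixed at half the most. Time passes only in rows, so rows that repeat a pose let the fingers close. It gives the time, the measured TCP pose, the force, the opening and the grip force at its end, in the units of the state.
- status.observe(): the state, without advancing time (a new reading comes with each control period).
- optics.capture(name): name is "scene" or "top" or "wrist"; returns (picture, depth): 480x640x3 uint8, red, green, blue; 480x640 float32, mm along the optical axis (not along the pixel's ray), 0 where there is no reading.
- optics.camera_params(name): a dict with "fx", "fy", "cx", "cy" (pixels), "R" (3x3) and "t" (3): a world point X has camera coordinates R X + t; the wrist camera has in their place "T_tool_cam" (4x4, takes a point from camera to tool coordinates, whose origin is the TCP and whose axes are the flange's). Camera axes: x right, y down, z forward; pixel columns grow to the right and rows downward; lengths in mm; the calibration is good to about 2 mm. The wrist camera is an equidistant fisheye: a pixel r from the principal point sees the ray r / f radians off the axis. A picture is of the moment at which its call begins: read the wrist's pose just before it. camera_params takes no time and is no camera call.
- order.close_job(): hands the job in; it is judged then, once.
The state is a dict: "clock": time; "joints": joint angles; "qd": joint speeds; "effort": joint torques, N m; "eef_pos": TCP position; "orientation": TCP orientation; "contact_force": force on the tool from outside, world axes, zero at the start; "moment": the same for the moment, N m; "gripper_width": opening from 0.0 (shut) to 1.0 (fully open); "finger_force": force on a finger pad.
Only numpy, scipy, OpenCV 4.12 (cv2) and the standard library are available. Lean on these libraries where they do the work, as an engineer would, in place of code of your own. Each camera call takes 0.05 s, during which the arm holds its last target. There are 200 camera calls.

## Task

I need to get at the two lower sample cups in the stand. Lift the two upper cups off the spacer plate and stand them upright in the shallow steel tray; then, without lifting it, slide the bare spacer plate across onto the pile of spare plates beside it, so that it lies square on the pile and right up to the back stop. Leave the lower cups standing in their wells and do not disturb the things around.

Things in the scene. Friction and masses are not known exactly. Their poses are not given: they have to be found in the camera images.
- stand: fixed stand on a grey base 186 (x) x 232 (y) mm on feet; origin on the worktop under its middle, z up; x away from the robot, y to its left, turned by up to 0.2 rad. In its frame: white block centred at y = -55 mm, top at z = 64 mm, holds the lower cups in wells at x = -37 and +37 mm; the spacer plate lies on their lids, underside at z = 91 mm, centre near y = -55 mm
- deck (a point): centre of the top of the stand's aluminium deck, at x 0, y 55, z 56 mm in the stand's frame; the pile of two spare plates stands on it, pile top at z = 88 mm, so a plate slid in +y off the lower cups comes down 3 mm onto the pile
- stop (a point): middle of the face of the upright aluminium back stop behind the pile, at x 0, y 103.5, z 88 mm in the stand's frame; the face looks to -y, runs 55 mm to either side, its top at z = 104 mm; a plate against it has its centre at y = 58.5 mm
- spacer: the spacer plate to slide: rectangular bare aluminium plate with rounded edges, 150 (its x) x 90 (its y) x 16 mm, 0.24 to 0.42 kg; origin at the centre of its underside, z up; its axes start within 0.05 rad of the stand's. It lies loose on the lids of the lower cups and carries the two upper cups; the gap to the edge of the pile is about 20 mm; pushing it takes 1 to 4 N
- pile_upper: upper of the two spare plates already in the pile, loose: rectangular bare aluminium plate with rounded edges, 150 (its x) x 90 (its y) x 16 mm, 0.24 to 0.42 kg; origin at the centre of its underside, z up; its axes start within 0.05 rad of the stand's
- pile_lower: lower of the two spare plates, loose on the stand's deck: rectangular bare aluminium plate with rounded edges, 150 (its x) x 90 (its y) x 16 mm, 0.24 to 0.42 kg; origin at the centre of its underside, z up; its axes start within 0.05 rad of the stand's
- cup_near: upper cup to lift, on the spacer plate (top of plate at z = 107 mm), the one nearer the robot: sample cup with white body and screw lid, 61 mm across the lid, 63 mm tall, about 80 g, body can be gripped as a 58 mm cylinder; origin at the centre of its underside, z up
- cup_far: upper cup to lift, on the spacer plate, the one farther from the robot: sample cup with white body and screw lid, 61 mm across the lid, 63 mm tall, about 80 g, body can be gripped as a 58 mm cylinder; origin at the centre of its underside, z up
- low_near: lower cup, stands 36 mm deep in the stand's well nearer the robot, lid top at z = 91 mm, stays there: sample cup with white body and screw lid, 61 mm across the lid, 63 mm tall, about 80 g, body can be gripped as a 58 mm cylinder; origin at the centre of its underside, z up
- low_far: lower cup in the well farther from the robot, lid top at z = 91 mm, stays there: sample cup with white body and screw lid, 61 mm across the lid, 63 mm tall, about 80 g, body can be gripped as a 58 mm cylinder; origin at the centre of its underside, z up
- tray: fixed shallow open steel tray, 190 (x) x 130 (y) mm outside, on feet, walls 4 mm thick; floor's upper side at z = 16 mm, rim at z = 26 mm; origin on the worktop under its centre; room for the two cups side by side along its x
- wash_bottle: white wash bottle with bent blue spout, 235 mm tall; bystander, to be left alone; origin at the centre of its underside
- beaker: clear beaker, 105 mm tall, 72 mm across; bystander, to be left alone; origin at the centre of its underside
- reagent_bottle: white bottle with white cap, 58 mm across, 126 mm tall; bystander, to be left alone; origin at the centre of its underside
There are look-alikes about, which are no part of the job. Leave any pink look-alike of the cup_near alone.

How it is judged:
By the outcome, as a careful person would: the job done as asked, in the order asked, and still so for the second after the job is handed in, with the robot touching nothing.
It also fails if it takes over 67 s, if anything falls off the work surface, if the arm or the gripper's body presses on something with over 40 N, if the wrist force passes 120 N, or if a joint passes its speed limit or range.

## Working session

There is one attempt and no reset: what is moved stays moved. The work goes in short steps, Python scripts to look and compute and a tool call to move; the robot and the scene stay as the last step left them, time stands still between calls to the robot, and variables do not carry over. Pictures are saved under pics/ and viewed, at most 10 in all, crops included, and the job is handed in when it is done.

Besides the shell and the picture viewer there is one more tool, called after ">>>" as name([rows], argument=value, ...), one row to a line, values as JSON. move_arm: Moves the arm, as the interface text tells. Its arguments: {"type":"object","properties":{"plan":{"type":"array","items":{"type":"array","items":{"type":"number"}}}},"required":["plan"]}

```bash
ls; mkdir -p pics
python3 - <<'E'
from workcell import status, optics
import cv2,numpy as np
s=status.observe();print(s)
for n in ("scene","top"):
    p,d=optics.capture(n);cv2.imwrite(f"pics/{n}0.png",p[:,:,::-1]);np.save(f"pics/{n}0.npy",d);print(n,optics.camera_params(n))
print(optics.camera_params("wrist"))
E
```

```text
pics
{'clock': 0.0, 'joints': array([-78.75896255,  24.93605997,   1.42996757,  90.18869302,
        -0.66677918,  64.9707226 ,  -4.3039771 ]), 'qd': array([-0.09550879,  0.04924725, -0.01093701, -0.03836755,  0.0532008 ,
       -0.02251286,  0.03934133]), 'effort': array([ 3.77247306e-05, -6.70465064e+01,  1.02547176e+00, -3.16210842e+01,
        1.56584813e-02,  1.25029514e-02,  1.89018414e-05]), 'eef_pos': array([183.86865913, 596.83297482, 230.53275665]), 'orientation': array([[-9.55665890e-01,  2.94453022e-01, -3.52881029e-04],
       [ 2.94453217e-01,  9.55664749e-01, -1.47993990e-03],
       [-9.85368150e-05, -1.51823503e-03, -9.99998843e-01]]), 'contact_force': array([ 0.80807172, -0.56468215, -0.22062059]), 'moment': array([-0.02048463,  0.01380511, -0.02466906]), 'finger_force': 0.0, 'gripper_width': 0.9998418616116549}
scene {'fx': 616.9067250437429, 'fy': 616.9067250437429, 'cx': 331.8736406398301, 'cy': 240.17506328735726, 'R': array([[ 0.66538243, -0.74627348, -0.01849635],
       [-0.53476376, -0.45921828, -0.70932806],
       [ 0.52085886,  0.4818656 , -0.70463579]]),
[... 170 characters left out ...]
 array([[-1.46073232e-04, -9.99742817e-01, -2.26777127e-02],
       [-9.97393724e-01,  1.78187016e-03, -7.21289395e-02],
       [ 7.21507979e-02,  2.26080722e-02, -9.97137472e-01]]), 't': array([  60.74572579,  498.42282482, 1148.68798875])}
{'fx': 371.64829954431775, 'fy': 371.64829954431775, 'cx': 322.9294204474844, 'cy': 240.7425421859089, 'T_tool_cam': array([[ 1.23595542e-03, -9.54325246e-01, -2.98767130e-01,
         7.59850544e+01],
       [ 9.99998344e-01,  1.57854574e-03, -9.05362922e-04,
        -4.18718228e-02],
       [ 1.33562827e-03, -2.98765516e-01,  9.54325617e-01,
        -1.42884763e+02],
       [ 0.00000000e+00,  0.00000000e+00,  0.00000000e+00,
         1.00000000e+00]])}
```

View pics/top0.png

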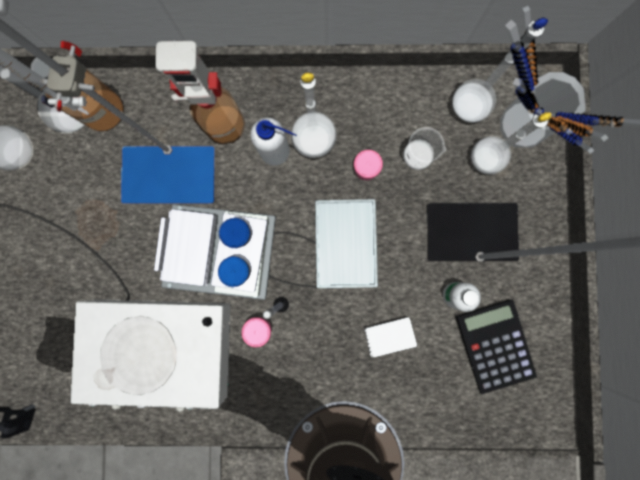

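View pics/scene0.png

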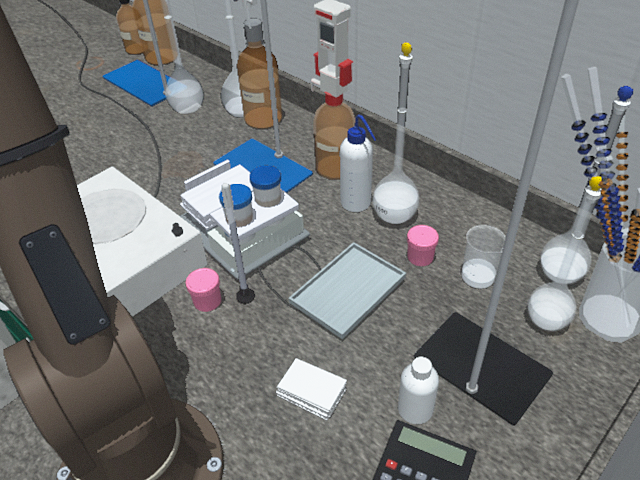

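Top view: the stand is at about (218,252), with blue-lidded upper cups at (235,232) far and (234,270) near. The tray is at (347,243). The pink look-alikes are at (368,164) and (256,332), and the wash bottle's blue cap is at (268,135). A short post stands at (280,303), close to the stand. I choose the two blue-lidded cups on the plate.

```bash
cat > h.py <<'E'
import numpy as np,cv2
from workcell import status,optics
def unproj(n,u,v,z):
    "pixel -> world point on horizontal plane z"
    c=optics.camera_params(n);R,t=c["R"],c["t"]
    r=R.T@np.array([(u-c["cx"])/c["fx"],(v-c["cy"])/c["fy"],1]);o=-R.T@t
    return o+r*(z-o[2])/r[2]
def cloud(n,d):
    c=optics.camera_params(n);v,u=np.indices(d.shape)
    P=np.stack([(u-c["cx"])/c["fx"]*d,(v-c["cy"])/c["fy"]*d,d],-1)
    return (P-c["t"])@c["R"]
E
python3 - <<'E'
from h import *
p=cv2.imread("pics/top0.png");d=np.load("pics/top0.npy")
P=cloud("top",d)
hsv=cv2.cvtColor(p,cv2.COLOR_BGR2HSV)
blue=((hsv[...,0]>100)&(hsv[...,0]<125)&(hsv[...,1]>150)).astype(np.uint8)
n,l,st,ce=cv2.connectedComponentsWithStats(blue)
for i in range(1,n):
    if st[i,4]>150: print(ce[i],st[i],np.median(P[l==i],0), unproj("top",*ce[i],170))
def rect(lo,hi,roi,name):
    x0,x1,y0,y1=roi;m=np.zeros(d.shape,bool);m[y0:y1,x0:x1]=1
    m&=(P[...,2]>lo)&(P[...,2]<hi)&(d>0)
    q=P[m][:,:2].astype(np.float32);r=cv2.minAreaRect(q);print(name,len(q),np.median(P[m],0),r)
R=(150,285,195,305)
rect(98,114,(205,280,200,305),"spacer");rect(80,96,(150,222,200,305),"pile");rect(98,112,(150,172,200,305),"stop")
rect(58,70,(200,285,200,305),"block");rect(15,35,R,"base")
rect(21,30,(305,390,190,300),"rim");rect(8,30,(305,390,190,300),"tray")
rect(60,400,(255,295,285,335),"post"); rect(30,400,(240,275,315,350),"pink")
cv2.imwrite("pics/c0.png",cv2.resize(p[190:340,150:390],None,fx=3.3,fy=3.3,interpolation=cv2.INTER_CUBIC))
E
```

```text
[524.8952381   68.64285714] [515  48  18  42 210] [ 753.28728271 -296.4827112   306.57272157] [ 804.53948923 -349.18434949  170.        ]
[579.87283237 117.30057803] [557 113  41  11 173] [ 683.66001472 -414.89192856  250.35302658] [ 707.6670944  -451.26023533  170.        ]
[265.05809129 129.26556017] [257 121  18  18 241] [680.51129558 151.4997408  193.43265547] [688.06859249 155.50800834 170.        ]
[167.72357724 174.94923657] [ 122  147   92   56 5043] [627.98964791 392.61483376   9.99085174] [599.025816   344.41442918 170.        ]
[234.3437037  232.41185185] [220 218  30  29 675] [487.54167379 213.71509289 168.28152936] [486.9014444  213.30554033 170.        ]
[233.28093159 271.04949054] [219 257  30  29 687] [412.95525944 214.9948833  168.28617057] [412.8627276  214.53236522 170.        ]
spacer 1622 [451.50616009 193.61737985 106.28930162] ((439.67401123046875, 192.11117553710938), (142.1156005859375, 166.96177673339844), 80.80573272705078)
pile 3269 [462.52546779 328.40081917  87.39065548] ((443.848876953125, 330.5840759277344), (119.1739273071289, 196.1964874267578), 88.4
[... 376 characters left out ...]
05419921875, 276.3321228027344), (295.6883850097656, 239.59410095214844), 89.5481948852539)
rim 567 [478.07585712  -8.0242623   25.29009992] ((474.8448486328125, -4.833763122558594), (190.4934844970703, 130.10499572753906), 0.9986982941627502)
tray 5161 [474.19845583  -5.53572424  15.88912505] ((474.0970458984375, 7.7869873046875), (191.3271026611328, 155.61476135253906), 0.8778095245361328)
post 349 [312.65790454 163.90730432  64.04848676] ((332.8235778808594, 159.24893188476562), (103.50250244140625, 56.01365280151367), 0.28126150369644165)
pink 704 [287.36092881 184.66234956  61.44283778] ((304.0434265136719, 178.41995239257812), (60.028717041015625, 99.54180145263672), 67.69583892822266)
```

View pics/c0.png

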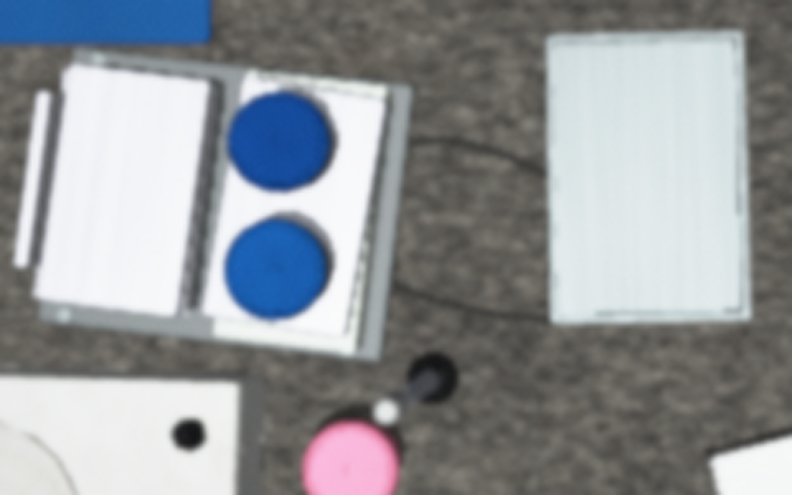

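The crop shows the near cup at (277,268) and the far cup at (280,140) on the spacer plate. The pile is to their left, with the stop strip at (32,180). The tray is at (648,178) and the post's base at (432,378).

Run:
```python
from h import *
d=np.load("pics/top0.npy");P=cloud("top",d)
U=lambda a,b,z:unproj("top",150+a/3.3,190+b/3.3,z)[:2].round(1)
print("spacer L",U(243,72,107),U(200,310,107),"R",U(385,98,107),U(345,340,107))
print("pile L",U(68,68,88),U(35,298,88),"R",U(212,80,88),U(185,315,88))
print("stop",U(45,90,104),U(22,268,104))
print("base",[U(*c,20) for c in((75,52),(410,88),(378,358),(40,320))])
m=P[305:325,262:285];k=m[...,2].argmax();print("post top",m.reshape(-1,3)[k],U(385,410,140),U(432,378,0))
s=status.observe();print(s["eef_pos"])
Rt=s["orientation"]
for n,q in(("near",(413,215,230)),("near",(413,215,109)),("far",(487,213.5,230)),("trayN",(430,-5,100))):
    print(n,(Rt.T@(np.array(q)-s["eef_pos"])).round(1))
```

```text
spacer L [533.7 246.9] [386.7 271.7] R [517.3 158.5] [368.4 182.1]
pile L [538.7 362. ] [393.7 380. ] R [530.8 270.3] [383.1 285.2]
stop [523.1 371.3] [412.5 383.4]
base [array([557.2, 377.8]), array([532.3, 151.9]), array([352.9, 172.1]), array([377.8, 397.8])]
post top [ 414.25391581   33.87235729 1182.72812077] [328.7 153.5] [338.5 138. ]
[183.89658037 596.85176336 230.62154897]
near [-331.4 -297.5    1.1]
near [-331.4 -297.3  122.1]
far [-402.5 -277.1    1.1]
trayN [-412.4 -502.5  131.4]
```

Run:
```python
from h import *
c=optics.camera_params("scene")
for z in (0,100,130,160,190,220):
    q=c["R"]@np.array([338.5,138,z])+c["t"];print(z,q[0]/q[2]*c["fx"]+c["cx"],q[1]/q[2]*c["fy"]+c["cy"])
P=cloud("top",np.load("pics/top0.npy"));print("hotplate z",np.percentile(P[310:400,80:215,2],[5,50,95]))
```

```text
0 243.08238565312047 297.8395600658965
100 236.40544180482257 262.0109468698448
130 234.23352457597116 250.3563959174365
160 231.97543995836293 238.2394690469395
190 229.6259563412836 225.6320933314383
220 227.17940985294376 212.50387632250954
hotplate z [ 98.91542236 103.67931023 117.45407338]
```

>>> move_arm([
  [0, 0, -0.05, -45, -40, -10, 85],
  [0, 0, -0.1, -85, -75, -20, 85],
  [0, 0, -0.16, -125, -112, -20, 85],
  [0, 0, -0.16, -170, -150, -20, 85],
  [0, 0, -0.16, -210, -188, -20, 85],
])

```text
clock: 0.72
eef_pos: [330.3, 353.8, 251.2]
orientation: [[-0.99, 0.139, 0.0], [0.139, 0.99, -0.0], [-0.0, -0.0, -1.0]]
contact_force: [1.2, 1.0, -0.1]
gripper_width: 0.995
finger_force: 0.0
```

Post is about 280 mm tall at (339,138), so clearance matters there.

>>> move_arm([
  [0, 0, 0, -34, -42, 0, 85],
  [0, 0, 0, -68, -84, 0, 85],
  [0, 0, 0, -101, -126, 0, 85],
  [0, 0, 0, -101, -126, 10, 85],
  [0, 0, 0, -101, -126, 20, 85],
])

```text
clock: 1.35
eef_pos: [411.6, 217.3, 230.7]
orientation: [[-0.99, 0.139, -0.0], [0.139, 0.99, 0.0], [0.0, 0.0, -1.0]]
contact_force: [-0.7, 0.0, 0.1]
gripper_width: 0.995
finger_force: 0.0
```

```bash
cat >> h.py <<'E'
def wrist(name):
    s=status.observe();p,d=optics.capture("wrist");cv2.imwrite(f"pics/{name}.png",p[:,:,::-1]);np.save(f"pics/{name}.npy",d)
    np.savez(f"pics/{name}_pose.npz",R=s["orientation"],p=s["eef_pos"]);return s
def wray(name,u,v,z):
    "wrist pixel -> world point on plane z"
    c=optics.camera_params("wrist");f=np.load(f"pics/{name}_pose.npz");T=c["T_tool_cam"]
    a,b=(u-c["cx"])/c["fx"],(v-c["cy"])/c["fy"];r=np.hypot(a,b)
    ray=np.array([a/r*np.sin(r),b/r*np.sin(r),np.cos(r)]) if r else np.array([0,0,1.])
    w=f["R"]@T[:3,:3]@ray;o=f["p"]+f["R"]@T[:3,3]
    return o+w*(z-o[2])/w[2]
E
python3 - <<'E'
from h import *
s=wrist("w1");print(s["eef_pos"],s["clock"],s["joints"])
p,d=optics.capture("scene");cv2.imwrite("pics/s1.png",p[:,:,::-1])
a=cv2.imread("pics/w1.png");b=cv2.imread("pics/s1.png");cv2.imwrite("pics/ws1.png",cv2.resize(np.hstack([a,b]),(800,300)))
P=cloud("scene",d);d0=np.load("pics/scene0.npy");m=(d>0)&(d<d0-40)
for x0,x1 in((300,340),(340,380),(380,430)):
    for y0,y1 in((100,140),(140,180),(180,220),(220,260)):
        k=m&(P[...,0]>x0)&(P[...,0]<x1)&(P[...,1]>y0)&(P[...,1]<y1)
        if k.sum()>5: print(x0,y0,k.sum(),np.percentile(P[k][:,2],[0,5,50]).round())
E
```

```text
[411.56389293 217.33619066 230.668566  ] 1.35 [-43.88467328   9.82748289  11.03333544 112.19966148  -2.23042515
  58.18291354  50.19891229]
340 180 1482 [358. 375. 474.]
340 220 370 [359. 372. 463.]
380 140 2712 [241. 268. 436.]
380 180 2552 [290. 324. 420.]
380 220 345 [243. 247. 300.]
```

View pics/ws1.png

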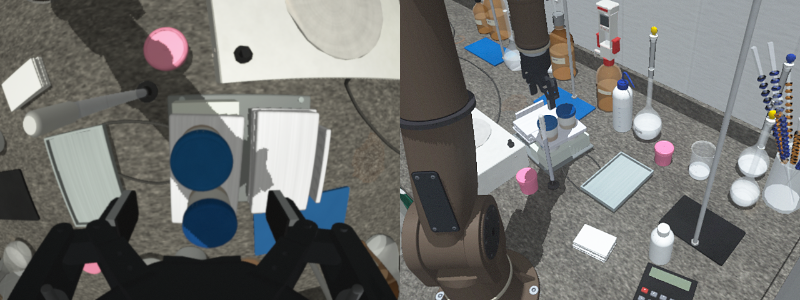

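Left half (wrist view): near lid at about (322,256) and far lid at (336,356) in full pixels, with the fingers either side of the far cup. Right half: the arm stands clear of the post.

Run:
```python
from h import *
p=cv2.imread("pics/w1.png");hsv=cv2.cvtColor(p,cv2.COLOR_BGR2HSV)
b=((hsv[...,0]>100)&(hsv[...,0]<125)&(hsv[...,1]>150)).astype(np.uint8);b[400:]=0
n,l,st,ce=cv2.connectedComponentsWithStats(b)
for i in range(1,n):
    if st[i,4]>800: print(ce[i],st[i])
# lid top outline: sample extreme left/right at widest row
for u,v in((273,250),(373,250),(323,302),(323,207)): print(wray("w1",u,v,170).round(1))
f=np.load("pics/w1_pose.npz");print("near d",(f["R"].T@(np.array([413,215,109])-f["p"])).round(1),"far d",(f["R"].T@(np.array([487,213.5,109])-f["p"])).round(1))
cv2.imwrite("pics/w1c.png",cv2.resize(p[150:400,180:520],(800,588),interpolation=cv2.INTER_CUBIC))
```

```text
[322.02052239 256.51985608] [ 273  208   99   97 7504]
[524.78549478 333.35648433] [ 480  299   79   69 3254]
[335.08524221 356.85805483] [ 292  318   87   78 5326]
[420.21856485 373.20276498] [ 406  342   36   58 1519]
[400.9 189.2 170. ]
[408.9 246.9 170. ]
[438.1 213.4 170. ]
[379.7 221.5 170. ]
near d [ -1.8  -2.1 121.7] far d [-75.3   6.6 121.6]
```

View pics/w1c.png

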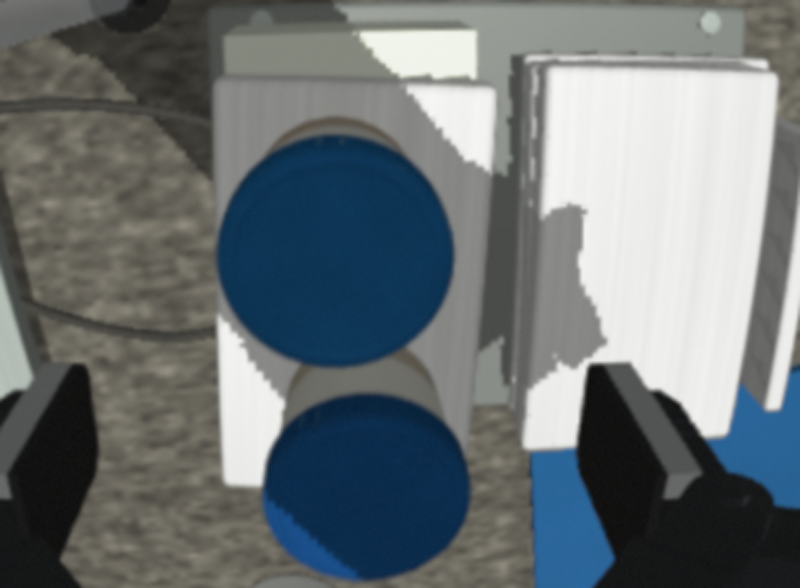

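The crop shows the near lid at (335,250) between the finger planes, with the far cup behind it and clear. I descend and grip.

>>> move_arm([
  [0, 0, 0, 0, -1, 45, 85],
  [0, 0, 0, 0, -1, 90, 85],
  [0, 0, 0, 0, -1, 119, 85],
  [0, 0, 0, 0, -1, 119, 85],
  [0, 0, 0, 0, -1, 119, 45],
])

```text
clock: 2.08
eef_pos: [412.1, 217.0, 113.3]
orientation: [[-0.991, 0.137, 0.001], [0.137, 0.991, 0.001], [-0.001, 0.001, -1.0]]
contact_force: [0.4, -0.1, -0.4]
gripper_width: 0.814
finger_force: 0.0
```

>>> move_arm([
  [0, 0, 0, 0, 0, 0, 45],
  [0, 0, 0, 0, 0, 0, 45],
  [0, 0, 0, 0, 0, 0, 45],
])

```text
clock: 2.45
eef_pos: [412.4, 216.6, 113.9]
orientation: [[-0.99, 0.138, 0.002], [0.138, 0.99, 0.002], [-0.002, 0.002, -1.0]]
contact_force: [-1.5, -1.6, 5.8]
gripper_width: 0.665
finger_force: 57.3
```

>>> move_arm([
  [0, 0, 0, 0, 0, -30, 45],
  [0, 0, 0, 0, 0, -75, 45],
  [0, 0, 0, 0, 0, -118, 45],
  [0, 0, -0.07, -12, -55, -118, 45],
  [0, 0, -0.14, -24, -110, -118, 45],
])

```text
clock: 3.08
eef_pos: [421.0, 103.1, 232.1]
orientation: [[-1.0, -0.005, 0.003], [-0.005, 1.0, 0.002], [-0.003, 0.002, -1.0]]
contact_force: [0.4, 0.0, -1.1]
gripper_width: 0.662
finger_force: 58.1
```

Run:
```python
from h import *
s=wrist("w2");print(s["eef_pos"],s["gripper_width"],s["finger_force"])
R=s["orientation"];q=np.array([429.5,-5.5,120]);print((R.T@(q-s["eef_pos"])).round(1),R.round(3).tolist())
```

```text
[420.97509337 103.11226157 232.14999578] 0.6622485188052086 58.07673096656799
[  -7.6 -108.8  112. ] [[-1.0, -0.005, 0.003], [-0.005, 1.0, 0.002], [-0.003, 0.002, -1.0]]
```

>>> move_arm([
  [0, 0, 0, -4, -55, 0, 45],
  [0, 0, 0, -8, -109, 20, 45],
  [0, 0, 0, -8, -109, 75, 45],
  [0, 0, 0, -8, -109, 130, 45],
  [0, 0, 0, -8, -109, 165, 45],
])

```text
clock: 3.75
eef_pos: [428.3, -5.2, 64.4]
orientation: [[-1.0, -0.001, 0.0], [-0.001, 1.0, 0.0], [-0.0, 0.0, -1.0]]
contact_force: [0.4, 0.4, -0.0]
gripper_width: 0.663
finger_force: 58.1
```

Run:
```python
from h import *
s=wrist("w3");print(s["eef_pos"],s["gripper_width"])
P=cloud("top",np.load("pics/top0.npy"))
p,d=optics.capture("top");b=cv2.imread("pics/w3.png");cv2.imwrite("pics/t3.png",p[:,:,::-1])
cv2.imwrite("pics/wt3.png",np.hstack([cv2.resize(b,(520,390)),cv2.resize(np.ascontiguousarray(p[190:320,270:400,::-1])[:,18:112],(280,390))]))
```

```text
[428.34467704  -5.16368087  64.35534022] 0.6626312835701594
```

View pics/wt3.png

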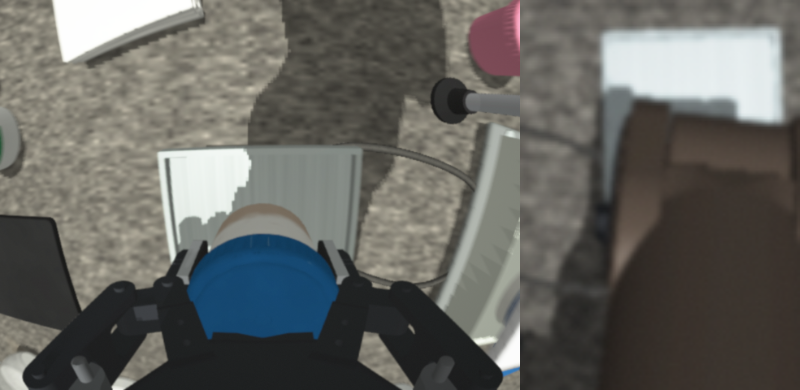

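The cup hangs between the tray's side walls and behind the near wall (row 150), so it is well placed. I lower it.

>>> move_arm([
  [0, 0, 0, 0, 0, 25, 45],
  [0, 0, 0, 0, 0, 37, 45],
  [0, 0, 0, 0, 0, 40, 45],
  [0, 0, 0, 0, 0, 41, 45],
  [0, 0, 0, 0, 0, 41, 45],
])

```text
clock: 4.47
eef_pos: [428.9, -5.1, 24.9]
orientation: [[-1.0, -0.001, 0.001], [-0.001, 1.0, 0.0], [-0.001, 0.0, -1.0]]
contact_force: [0.1, 0.1, -0.3]
gripper_width: 0.661
finger_force: 58.1
```

>>> move_arm([
  [0, 0, 0, 0, 0, 1, 45],
  [0, 0, 0, 0, 0, 1.5, 45],
  [0, 0, 0, 0, 0, 1.5, 45],
])

```text
clock: 4.85
eef_pos: [428.5, -5.2, 22.9]
orientation: [[-1.0, -0.001, 0.0], [-0.001, 1.0, 0.0], [-0.0, 0.0, -1.0]]
contact_force: [-0.5, -0.4, 4.7]
gripper_width: 0.664
finger_force: 58.8
```

>>> move_arm([
  [0, 0, 0, 0, 0, 0, 69],
  [0, 0, 0, 0, 0, 0, 69],
  [0, 0, 0, 0, 0, -25, 69],
  [0, 0, 0, 0, 0, -70, 72],
  [0, 0, 0, 0, 0, -125, 80],
])

```text
clock: 5.48
eef_pos: [427.6, -5.4, 148.6]
orientation: [[-1.0, -0.001, -0.002], [-0.001, 1.0, -0.001], [0.002, -0.001, -1.0]]
contact_force: [1.1, -0.2, 0.9]
gripper_width: 0.937
finger_force: 0.0
```

>>> move_arm([
  [0, 0, 0, -5, 20, -50, 85],
  [0, 0, 0.04, -18, 70, -85, 85],
  [0, 0, 0.07, -32, 120, -85, 85],
  [0, 0, 0.11, -46, 170, -85, 85],
  [0, 0, 0.14, -58, 219, -82, 85],
])

```text
clock: 6.1
eef_pos: [486.6, 215.6, 230.0]
orientation: [[-0.99, 0.14, 0.001], [0.14, 0.99, 0.0], [-0.0, 0.0, -1.0]]
contact_force: [0.5, -0.3, -0.1]
gripper_width: 0.994
finger_force: 0.0
```

Run:
```python
from h import *
s=wrist("w4");print(s["eef_pos"],s["orientation"].round(3).tolist())
p=cv2.imread("pics/w4.png");hsv=cv2.cvtColor(p,cv2.COLOR_BGR2HSV)
b=((hsv[...,0]>100)&(hsv[...,0]<125)&(hsv[...,1]>150)).astype(np.uint8)
n,l,st,ce=cv2.connectedComponentsWithStats(b)
for i in range(1,n):
    if st[i,4]>800: print(ce[i],st[i],wray("w4",*ce[i],168).round(1))
cv2.imwrite("pics/w4c.png",cv2.resize(p,(800,600)))
q,d=optics.capture("top");cv2.imwrite("pics/t4.png",q[:,:,::-1])
```

```text
[486.56401719 215.57558541 229.95973512] [[-0.99, 0.14, 0.001], [0.14, 0.99, 0.0], [-0.0, 0.0, -1.0]]
[ 88.34805945 195.25185797] [  63  165   51   62 2422] [423.5  71.5 168. ]
[328.80523342 257.78189117] [ 285  209   91   97 6726] [485.6 219.  168. ]
[489.33564815 296.57090192] [  403   243   163   121 11664] [528.  320.1 168. ]
```

View pics/w4c.png

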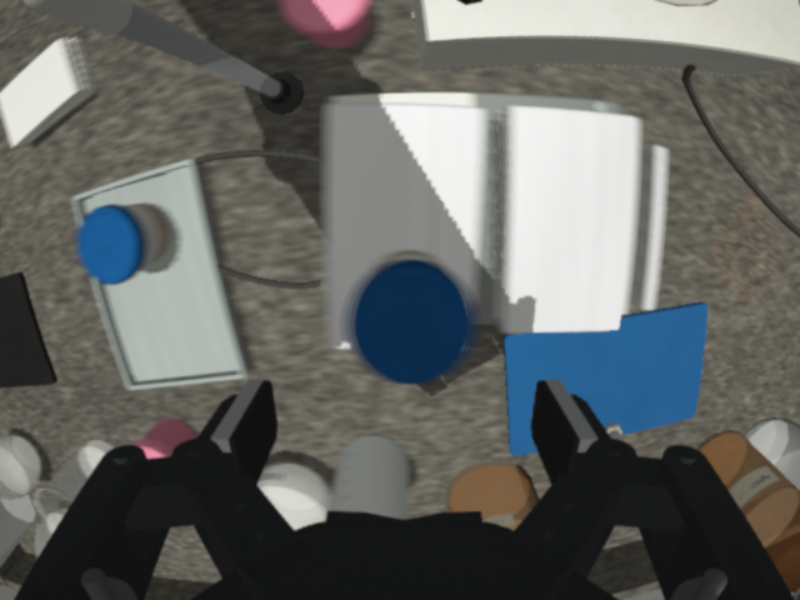

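The near cup stands upright in the tray at (112,243), and the far cup at (411,322) is midway between the fingers. I descend and grip.

>>> move_arm([
  [0, 0, 0, 0, 0.5, 45, 85],
  [0, 0, 0, 0, 0.5, 90, 85],
  [0, 0, 0, 0, 0.5, 117, 85],
  [0, 0, 0, 0, 0.5, 117, 85],
  [0, 0, 0, 0, 0.5, 117, 45],
])

```text
clock: 6.82
eef_pos: [486.9, 214.3, 113.8]
orientation: [[-0.99, 0.139, 0.001], [0.139, 0.99, 0.0], [-0.001, 0.001, -1.0]]
contact_force: [0.2, 0.4, 0.9]
gripper_width: 0.815
finger_force: 0.0
```

>>> move_arm([
  [0, 0, 0, 0, 0, 0, 45],
  [0, 0, 0, 0, 0, 0, 45],
  [0, 0, 0, 0, 0, 0, 45],
])

```text
clock: 7.2
eef_pos: [487.4, 215.2, 114.5]
orientation: [[-0.99, 0.138, 0.003], [0.138, 0.99, 0.002], [-0.002, 0.002, -1.0]]
contact_force: [-0.6, 1.5, 6.6]
gripper_width: 0.665
finger_force: 60.0
```

>>> move_arm([
  [0, 0, 0, 0, 0, -30, 45],
  [0, 0, 0, 0, 0, -75, 45],
  [0, 0, 0, 0, 0, -118, 45],
  [0, 0, -0.07, -12, -55, -118, 45],
  [0, 0, -0.14, -24, -110, -118, 45],
])

```text
clock: 7.82
eef_pos: [495.2, 101.3, 232.2]
orientation: [[-1.0, -0.005, 0.003], [-0.005, 1.0, 0.001], [-0.003, 0.001, -1.0]]
contact_force: [1.4, -0.6, -1.2]
gripper_width: 0.658
finger_force: 60.5
```

>>> move_arm([
  [0, 0, 0, -12, -55, 0, 45],
  [0, 0, 0, -23, -106, 20, 45],
  [0, 0, 0, -23, -106, 75, 45],
  [0, 0, 0, -23, -106, 130, 45],
  [0, 0, 0, -23, -106, 185, 45],
])

```text
clock: 8.45
eef_pos: [518.6, -3.9, 45.2]
orientation: [[-1.0, -0.001, 0.002], [-0.001, 1.0, 0.0], [-0.002, 0.0, -1.0]]
contact_force: [1.2, 0.0, -0.2]
gripper_width: 0.665
finger_force: 60.6
```

>>> move_arm([
  [0, 0, 0, 0, 0, 10, 45],
  [0, 0, 0, 0, 0, 18, 45],
  [0, 0, 0, 0, 0, 21, 45],
  [0, 0, 0, 0, 0, 22, 45],
  [0, 0, 0, 0, 0, 22, 45],
])

```text
clock: 9.07
eef_pos: [518.5, -3.8, 24.7]
orientation: [[-1.0, -0.001, 0.002], [-0.001, 1.0, 0.0], [-0.002, 0.0, -1.0]]
contact_force: [-0.1, -1.0, -1.3]
gripper_width: 0.665
finger_force: 60.8
```

Cup offset here is 7.5 mm, so it should touch at 23.5.

>>> move_arm([
  [0, 0, 0, 0, 0, 0.8, 45],
  [0, 0, 0, 0, 0, 1.5, 45],
  [0, 0, 0, 0, 0, 1.5, 45],
])

```text
clock: 9.45
eef_pos: [518.3, -3.8, 23.5]
orientation: [[-1.0, -0.001, 0.001], [-0.001, 1.0, 0.001], [-0.001, 0.001, -1.0]]
contact_force: [-3.6, -0.1, 15.1]
gripper_width: 0.661
finger_force: 62.6
```

>>> move_arm([
  [0, 0, 0, 0, 0, 0, 69],
  [0, 0, 0, 0, 0, 0, 69],
  [0, 0, 0, 0, 0, -25, 69],
  [0, 0, 0, 0, 0, -70, 72],
  [0, 0, 0, 0, 0, -125, 80],
])

```text
clock: 10.07
eef_pos: [517.1, -4.0, 147.8]
orientation: [[-1.0, -0.001, -0.002], [-0.001, 1.0, -0.001], [0.002, -0.001, -1.0]]
contact_force: [1.2, 0.3, -0.2]
gripper_width: 0.937
finger_force: 0.0
```

>>> move_arm([
  [0, 0, 0.18, 0, 0, -45, 85],
  [0, 0, 0.36, 5, 10, -82, 85],
  [0, 0, 0.54, 15, 30, -82, 85],
  [0, 0, 0.72, 27, 50, -82, 85],
  [0, 0, 0.9, 40, 75, -82, 85],
])

```text
clock: 10.7
eef_pos: [477.4, 71.4, 229.3]
orientation: [[-0.617, 0.787, 0.0], [0.787, 0.617, -0.0], [-0.0, 0.0, -1.0]]
contact_force: [0.0, 0.4, -0.1]
gripper_width: 0.995
finger_force: 0.0
```

Run:
```python
from h import *
s=status.observe();R=s["orientation"];print(s["joints"].round(1),s["eef_pos"])
print((R.T@(np.array([442,134,231])-s["eef_pos"])).round(1),"yaw of tool y",np.degrees(np.arctan2(R[1,1],R[0,1])))
q,d=optics.capture("top");cv2.imwrite("pics/t5.png",q[:,:,::-1])
```

```text
[-41.6  12.2  32.4 111.5  -7.6  58.4  32.3] [477.39911424  71.37982154 229.28668959]
[71.1 10.8 -1.7] yaw of tool y 38.112736057460936
```

>>> move_arm([
  [0, 0, 0.17, 15, 3, 0, 85],
  [0, 0, 0.34, 30, 6, 0, 85],
  [0, 0, 0.5, 45, 8, 0, 85],
  [0, 0, 0.66, 60, 10, 0, 85],
  [0, 0, 0.777, 71, 11, 0, 85],
])

```text
clock: 11.38
eef_pos: [441.8, 134.0, 229.2]
orientation: [[0.108, 0.994, -0.0], [0.994, -0.108, 0.0], [-0.0, -0.0, -1.0]]
contact_force: [-0.1, -0.9, 0.7]
gripper_width: 0.994
finger_force: 0.0
```

Run:
```python
from h import *
s=wrist("w6");R=s["orientation"];print(s["joints"].round(1),s["eef_pos"],np.degrees(np.arctan2(R[1,1],R[0,1])))
cv2.imwrite("pics/w6c.png",cv2.resize(cv2.imread("pics/w6.png"),(800,600),interpolation=cv2.INTER_CUBIC))
q,d=optics.capture("top");cv2.imwrite("pics/t6.png",q[:,:,::-1])
p,d=optics.capture("scene");P=cloud("scene",d);d0=np.load("pics/scene0.npy");m=(d>0)&(d<d0-40)
for x0,x1 in((300,330),(330,360),(360,390),(390,430)):
    for y0,y1 in((70,110),(110,150),(150,180),(180,220)):
        k=m&(P[...,0]>x0)&(P[...,0]<x1)&(P[...,1]>y0)&(P[...,1]<y1)
        if k.sum()>5: print(x0,y0,k.sum(),np.percentile(P[k][:,2],[0,5,50]).round())
```

```text
[-55.5  10.2  37.7 114.3  -7.3  57.9 -20.5] [441.8031235  134.01531659 229.1668553 ] -6.206629274827476
360 110 571 [251. 264. 317.]
360 150 35 [291. 294. 320.]
390 70 2033 [358. 375. 481.]
390 110 3490 [241. 292. 438.]
390 150 131 [301. 309. 441.]
```

View pics/w6c.png

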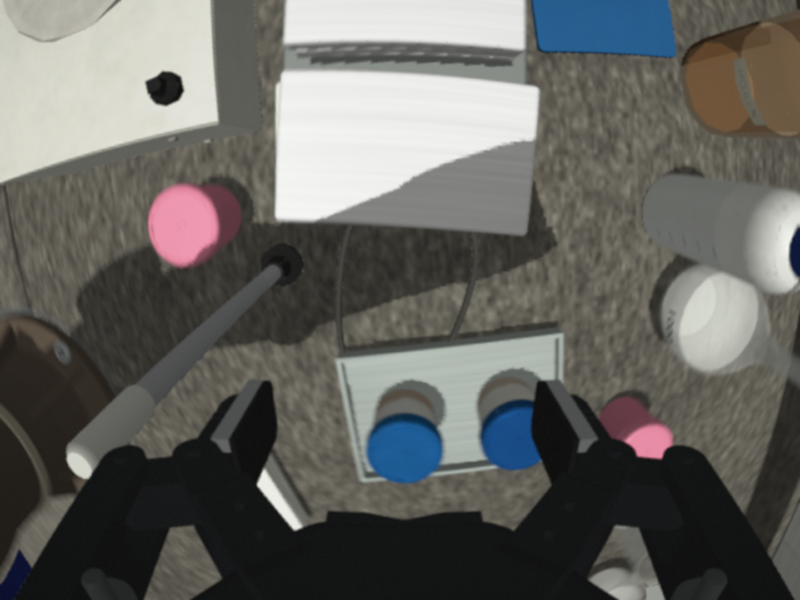

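Both upper cups stand in the tray (405,435 and 515,430). The spacer is bare, with corners at (283,72), (540,88), (527,235) and (276,220). The pile's edge runs along row 48.

```bash
cat > st.py <<'E'
from h import *
def fit(name,px,z):
    q=np.array([wray(name,u*.8,v*.8,z)[:2] for u,v in px]);print(q.round(1).tolist());return q
E
python3 - <<'E'
from st import *
q=fit("w6",[(283,72),(540,88),(527,235),(276,220)],107)
e=np.array([np.cos(-.111),np.sin(-.111)]);n=np.array([-e[1],e[0]]);c=np.array([455,274.9])
print("centre",q.mean(0),"stand",(q-c)@e,(q-c)@n,"yaw",np.degrees([np.arctan2(*(q[1]-q[0])[::-1]),np.arctan2(*(q[2]-q[3])[::-1])]))
r=fit("w6",[(286,46),(526,52)],88);print("pile edge stand",(r-c)@e,(r-c)@n,np.degrees(np.arctan2(*(r[1]-r[0])[::-1])))
# top cam
p=cv2.imread("pics/t6.png");
s,d=optics.capture("scene");P=cloud("scene",d);d0=np.load("pics/scene0.npy");m=(d>0)&(d<d0-40)&(P[...,2]>215)&(P[...,2]<420)&(P[...,1]>60)&(P[...,1]<200)&(P[...,0]>280)
for z in range(220,420,40):
    k=m&(P[...,2]>z)&(P[...,2]<z+40);print(z,np.percentile(P[k][:,0],[0,1,5]).round() if k.any() else None)
cv2.imwrite("pics/t6c.png",cv2.resize(p[190:320,140:300],(800,650)))
E
```

```text
[[387.6, 270.3], [532.8, 245.8], [518.0, 159.6], [372.2, 184.4]]
centre [452.66635338 215.02074061] stand [-66.46044263  80.52602383  75.42275407 -72.23364541] [ -12.08406467  -20.33229399 -107.55976167  -99.10089963] yaw [-9.57164838 -9.63857831]
[[386.6, 291.2], [532.3, 271.9]]
pile edge stand [-69.74172215  77.19941   ] [8.65320326 5.54951612] -7.569851708868883
220 [387. 388. 389.]
260 [369. 370. 372.]
300 [369. 372. 374.]
340 [375. 376. 380.]
380 [402. 404. 407.]
```

>>> move_arm([
  [0, 0, 0, 0, 1, 45, 85],
  [0, 0, 0, 0, 2, 95, 85],
  [0, 0, 0, 0, 2, 130, 85],
  [0, 0, 0, 0, 2, 145, 85],
  [0, 0, 0, 0, 2, 145, 85],
])

```text
clock: 12.2
eef_pos: [444.3, 132.7, 84.1]
orientation: [[0.105, 0.994, -0.001], [0.994, -0.105, -0.001], [-0.001, -0.001, -1.0]]
contact_force: [0.2, 0.8, 1.6]
gripper_width: 1.0
finger_force: 0.0
```

Run:
```python
from h import *
s=wrist("w7");print(s["eef_pos"],s["clock"],s["contact_force"])
q,d=optics.capture("top");cv2.imwrite("pics/t7.png",q[:,:,::-1])
p,d=optics.capture("scene");P=cloud("scene",d);d0=np.load("pics/scene0.npy");m=(d>0)&(d<d0-12)&(P[...,1]>100)&(P[...,1]<170)&(P[...,2]<135)&(P[...,2]>80)
for lo,hi in((375,415),(470,520)):
    k=m&(P[...,0]>lo)&(P[...,0]<hi);print(lo,k.sum(),np.percentile(P[k][:,2],[0,1,5,20]).round(1),np.percentile(P[k][:,1],[5,50,95]).round(1),np.percentile(P[k][:,0],[2,50,98]).round(1))
cv2.imwrite("pics/s7.png",p[:,:,::-1])
a=np.ascontiguousarray(p[150:270,160:320,::-1]);b=cv2.imread("pics/w7.png")
cv2.imwrite("pics/m7.png",np.vstack([cv2.resize(a,(400,300),interpolation=cv2.INTER_CUBIC),cv2.resize(b,(400,300))]))
```

```text
[444.32155632 132.65867992  84.10642699] 12.2 [0.24260291 0.8323098  1.63434788]
375 129 [ 98.  100.9 103.4 109.4] [125.2 130.4 141.6] [390.2 396.7 404.1]
470 151 [ 96.5  99.2 101.4 107.1] [116.  121.6 137.5] [487.8 490.8 503. ]
```

View pics/m7.png

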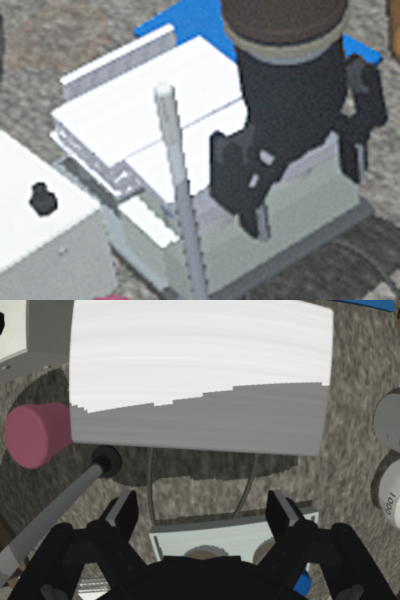

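Upper half: the gripper is behind the plate's edge, with the post clear to its left. Lower half: the plate's straight rear edge runs from (72,440) to (320,455) ahead of both fingers. The tips are at about z 97, so I start the push.

>>> move_arm([
  [0, 0, 0.006, 5, 0, 2, 85],
  [0, 0, 0.006, 12, 0, 2, 85],
  [0, 0, 0.006, 18, 0, 2, 85],
  [0, 0, 0.006, 23, 0, 2, 85],
  [0, 0, 0.006, 28, 0, 2, 85],
])

```text
clock: 12.98
eef_pos: [447.5, 161.2, 82.4]
orientation: [[0.111, 0.994, 0.001], [0.994, -0.111, -0.0], [-0.0, 0.001, -1.0]]
contact_force: [0.8, -1.8, -0.4]
gripper_width: 0.996
finger_force: 0.8
```

>>> move_arm([
  [0, 0, 0, 4, 0, 0, 85],
  [0, 0, 0, 8, 0, 0, 85],
  [0, 0, 0, 12, 0, 0, 85],
  [0, 0, 0, 16, 0, 0, 85],
  [0, 0, 0, 20, 0, 0, 85],
])

```text
clock: 13.6
eef_pos: [449.3, 181.2, 82.3]
orientation: [[0.111, 0.994, -0.0], [0.994, -0.111, 0.0], [-0.0, -0.0, -1.0]]
contact_force: [-0.4, -2.7, 1.8]
gripper_width: 0.999
finger_force: 1.6
```

```bash
cat > look.py <<'E'
import sys
from st import *
n=sys.argv[1];s=wrist(n);p=cv2.imread(f"pics/{n}.png");R=s["orientation"]
e=np.array([np.cos(-.111),np.sin(-.111)]);nn=np.array([-e[1],e[0]]);c=np.array([455,274.9])
r=s["eef_pos"][:2]-c;print("tcp stand",(r@e).round(1),(r@nn).round(1),"z",s["eef_pos"][2].round(1),"yaw",np.degrees(np.arctan2(R[1,1],R[0,1])).round(2),"F",s["contact_force"].round(1),s["clock"])
q,d=optics.capture("top");cv2.imwrite(f"pics/{n}_top.png",q[:,:,::-1]);np.save(f"pics/{n}_top.npy",d)
P=cloud("top",d);S=np.stack([(P[...,:2]-c)@e,(P[...,:2]-c)@nn,P[...,2]],-1)
# near end face of the plate seen by the top camera: z profile along stand y at near x strip
k=(d>0)&(S[...,0]>-62)&(S[...,0]<-45)&(S[...,1]>-130)&(S[...,1]<125)&(S[...,2]<130)
for y in range(-120,125,8):
    j=k&(S[...,1]>=y)&(S[...,1]<y+8)
    if j.sum()>3: print(y,int(j.sum()),np.median(S[j][:,2]).round(1),end="; ")
E
python3 look.py w8
```

```text
tcp stand 4.7 -93.7 z 82.3 yaw -6.37 F [-0.4 -2.7  1.8] 13.6
-120 35 1.6; -112 28 19.3; -104 24 19.6; 72 21 88.3; 80 32 87.1; 88 31 87.4; 96 29 87.3; 104 17 102.2;
```

>>> move_arm([
  [0, 0, 0, 5, 0, 0, 85],
  [0, 0, 0, 10, 0, 0, 85],
  [0, 0, 0, 15, 0, 0, 85],
  [0, 0, 0, 20, 0, 0, 85],
  [0, 0, 0, 25, 0, 0, 85],
])

```text
clock: 14.32
eef_pos: [452.1, 206.4, 82.2]
orientation: [[0.111, 0.994, -0.0], [0.994, -0.111, 0.0], [0.0, -0.0, -1.0]]
contact_force: [0.2, -1.4, -1.6]
gripper_width: 0.996
finger_force: 0.6
```

>>> move_arm([
  [0, 0, 0, 5, 0, 0, 85],
  [0, 0, 0, 10, 0, 0, 85],
  [0, 0, 0, 15, 0, 0, 85],
  [0, 0, 0, 20, 0, 0, 85],
  [0, 0, 0, 25, 0, 0, 85],
])

```text
clock: 14.95
eef_pos: [455.0, 231.0, 82.3]
orientation: [[0.111, 0.994, -0.0], [0.994, -0.111, 0.0], [0.0, -0.0, -1.0]]
contact_force: [0.1, -1.7, -1.4]
gripper_width: 0.996
finger_force: 0.8
```

```bash
python3 look.py w9
```

```text
tcp stand 4.8 -43.6 z 82.3 yaw -6.36 F [ 0.1 -1.7 -1.4] 14.95
-120 36 0.9; -112 29 18.7; -104 51 49.6; -96 30 64.2; -88 35 64.4; -80 38 86.9; -72 35 89.6; -64 32 90.3; -56 33 89.4; -48 13 90.2;
```

>>> move_arm([
  [0, 0, 0, 4, 0, 0, 85],
  [0, 0, 0, 8, 0, 0, 85],
  [0, 0, 0, 12, 0, 0, 85],
  [0, 0, 0, 16, 0, 0, 85],
  [0, 0, 0, 20, 0, 0, 85],
])

```text
clock: 15.68
eef_pos: [457.2, 250.8, 82.3]
orientation: [[0.111, 0.994, 0.0], [0.994, -0.111, -0.0], [-0.0, 0.0, -1.0]]
contact_force: [0.5, -1.8, 0.2]
gripper_width: 0.993
finger_force: 1.2
```

```bash
python3 look.py w10
python3 - <<'E'
from h import *
a=cv2.imread("pics/w10.png");cv2.imwrite("pics/m10.png",cv2.resize(a,(800,600)))
E
```

```text
tcp stand 4.9 -23.7 z 82.3 yaw -6.37 F [ 0.5 -1.8  0.2] 15.675
-120 37 0.2; -112 30 18.9; -104 48 48.1; -96 31 63.2; -88 38 64.3; -80 36 87.4; -72 37 89.3; -64 28 88.8; -56 34 89.3; -48 30 89.6; -40 25 89.4; -32 19 64.2; -24 16 63.9;
```

View pics/m10.png

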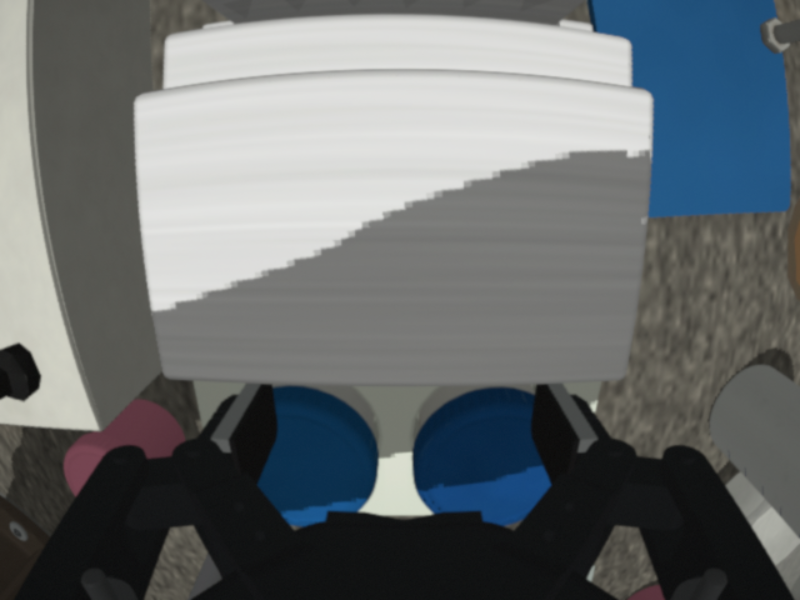

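The plate (135–652) lies on the pile, parallel to its edge (165–632), and the lower cups stay in their wells. Next I push up to the stop.

>>> move_arm([
  [0, 0, 0, 4, 0, 0, 85],
  [0, 0, 0, 8, 0, 0, 85],
  [0, 0, 0, 12, 0, 0, 85],
  [0, 0, 0, 16, 0, 0, 85],
  [0, 0, 0, 20, 0, 0, 85],
])

```text
clock: 16.4
eef_pos: [459.5, 270.6, 82.3]
orientation: [[0.111, 0.994, 0.0], [0.994, -0.111, -0.0], [-0.0, 0.0, -1.0]]
contact_force: [-1.4, -3.4, 0.9]
gripper_width: 0.995
finger_force: 1.7
```

>>> move_arm([
  [0, 0, 0, 1, 0, 0, 85],
  [0, 0, 0, 2, 0, 0, 85],
  [0, 0, 0, 3, 0, 0, 85],
  [0, 0, 0, 3, 0, 0, 85],
])

```text
clock: 16.9
eef_pos: [459.8, 273.5, 82.3]
orientation: [[0.111, 0.994, 0.0], [0.994, -0.111, 0.0], [0.0, 0.0, -1.0]]
contact_force: [0.3, -3.2, 1.5]
gripper_width: 0.996
finger_force: 1.5
```

>>> move_arm([
  [0, 0, 0, 1, 0, 0, 85],
  [0, 0, 0, 2, 0, 0, 85],
  [0, 0, 0, 2, 0, 0, 85],
])

```text
clock: 17.27
eef_pos: [459.9, 275.1, 82.3]
orientation: [[0.111, 0.994, -0.0], [0.994, -0.111, -0.0], [-0.0, -0.0, -1.0]]
contact_force: [-0.3, -4.6, 3.2]
gripper_width: 0.995
finger_force: 2.4
```

>>> move_arm([
  [0, 0, 0, 1, 0, 0, 85],
  [0, 0, 0, 1, 0, 0, 85],
])

```text
clock: 17.52
eef_pos: [459.9, 275.2, 82.3]
orientation: [[0.112, 0.994, -0.001], [0.994, -0.112, -0.001], [-0.001, -0.001, -1.0]]
contact_force: [-1.6, -7.3, 4.8]
gripper_width: 0.998
finger_force: 4.1
```

>>> move_arm([
  [0, 0, 0, 1, 0, 0, 85],
  [0, 0, 0, 1, 0, 0, 85],
])

```text
clock: 17.77
eef_pos: [459.9, 275.2, 82.2]
orientation: [[0.112, 0.994, -0.001], [0.994, -0.112, -0.002], [-0.003, -0.001, -1.0]]
contact_force: [-2.1, -11.0, 6.8]
gripper_width: 0.994
finger_force: 5.6
```

>>> move_arm([
  [0, 0, 0, 1, 0, 0, 85],
  [0, 0, 0, 1, 0, 0, 85],
])

```text
clock: 18.02
eef_pos: [459.9, 275.3, 82.2]
orientation: [[0.113, 0.994, -0.002], [0.994, -0.113, -0.003], [-0.004, -0.001, -1.0]]
contact_force: [-1.9, -14.4, 7.9]
gripper_width: 0.998
finger_force: 7.1
```

>>> move_arm([
  [0, 0, 0, -3, 0, 0, 85],
  [0, 0, 0, -8, 0, 0, 85],
  [0, 0, 0, -12, 0, -12, 85],
  [0, 0, 0, -15, 0, -50, 85],
  [0, 0, 0, -15, 0, -110, 85],
])

```text
clock: 18.65
eef_pos: [457.7, 262.9, 193.1]
orientation: [[0.111, 0.994, -0.002], [0.994, -0.111, -0.002], [-0.002, -0.002, -1.0]]
contact_force: [0.9, 1.1, 0.9]
gripper_width: 0.997
finger_force: 0.0
```

>>> move_arm([
  [0, 0, 0, -20, 0, -40, 85],
  [0, 0, 0, -70, 0, -50, 85],
  [0, 0, 0, -125, 0, -50, 85],
  [0, 0, 0, -180, 0, -50, 85],
  [0, 0, 0, -235, 0, -50, 85],
])

```text
clock: 19.27
eef_pos: [432.4, 28.3, 243.2]
orientation: [[0.111, 0.994, 0.002], [0.994, -0.111, 0.001], [0.002, 0.001, -1.0]]
contact_force: [1.0, -0.1, 1.5]
gripper_width: 0.999
finger_force: 0.0
```

```bash
python3 look.py w11
python3 - <<'E'
from h import *
d=np.load("pics/w11_top.npy");P=cloud("top",d)
e=np.array([np.cos(-.111),np.sin(-.111)]);nn=np.array([-e[1],e[0]]);c=np.array([455,274.9])
for nm,lo,hi in(("plate",98,115),):
    m=np.zeros(d.shape,bool);m[195:305,145:260]=1;m&=(d>0)&(P[...,2]>lo)&(P[...,2]<hi)
    S=np.stack([(P[m][:,:2]-c)@e,(P[m][:,:2]-c)@nn,P[m][:,2]],-1)
    print(len(S));
    for x in range(-75,85,15):
        k=(S[:,0]>=x)&(S[:,0]<x+15);
        if k.sum()>5: print(x,k.sum(),"y",S[k,1].min().round(1),S[k,1].max().round(1),"z",np.median(S[k,2]).round(1),np.percentile(S[k&(S[:,1]<40),2],50).round(1))
    k=(S[:,1]>20)&(S[:,1]<95);print("x range",np.percentile(S[k,0],[0.5,99.5]))
E
```

```text
tcp stand 4.9 -247.6 z 243.2 yaw -6.35 F [ 1.  -0.1  1.5] 19.275
-120 36 0.4; -112 29 19.6; -104 51 46.9; -96 29 62.8; -88 36 65.2; -80 38 87.5; -72 35 90.4; -64 30 89.0; -56 36 89.1; -48 28 89.8; -40 25 89.3; -32 17 65.8; -24 29 62.9; -16 21 63.1; -8 5 20.8; 0 33 19.8; 8 96 79.4; 16 32 103.7; 24 33 103.0; 32 32 103.2; 40 33 103.3; 48 32 103.8; 56 34 104.0; 64 31 103.2; 72 34 103.0; 80 34 104.0; 88 31 103.1; 96 26 103.2; 104 11 101.8; 3436
-75 279 y 11.9 101.4 z 103.1 102.7
-60 332 y 11.6 110.6 z 103.6 103.3
-45 348 y 11.7 109.8 z 103.5 103.9
-30 356 y 11.6 110.9 z 103.4 103.4
-15 347 y 11.6 109.8 z 103.2 102.9
0 351 y 11.6 109.2 z 103.3 103.2
15 345 y 11.5 109.0 z 103.5 103.6
30 346 y 11.9 111.3 z 103.2 103.4
45 347 y 11.5 109.2 z 103.4 103.2
60 305 y 12.5 101.0 z 103.4 103.1
75 35 y 13.9 97.5 z 102.3 102.4
x range [-116.85908729   75.69831908]
```

```bash
python3 -c "
from workcell import order
print(order.close_job())"
```

```text
the job is handed in; nothing more can be done
None
```

The job is handed in: both upper cups stand upright in the tray, and the bare spacer plate was slid, not lifted, onto the pile, where depth readings show it flat, square and up to the back stop. The lower cups are still in their wells, and the job took about 19 s of the 67 s allowed.

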